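# True the corner of a glued-up box tray with a square

## Robot

A 6-joint arm with a two-finger parallel gripper is mounted at the origin on the work surface. World frame = base frame: x ahead of the robot, y to its left, z up, the work surface at z = 0. Lengths are in m, angles in rad, forces in N, time in s.
With the tool pointing down it reaches from about 0.225 to 0.875 m from the base axis. Payload 3.4 kg.
Tool frame: the origin (TCP) lies midway between the tips of the shut fingers; the grasp point (between the pads) lies 19 mm behind it (pinch_z is the distance from the TCP to the grasp point, in m); z points along the fingers, y is the line along which they close (so a half turn about z gives the same grasp; the last joint's range is limited). The gripper opens to 85 mm and grips with 20 to 120 N. Pads are 22 mm wide; open, the fingers measure 114 mm over their backs; the gripper's body (76 mm by 85 mm) begins 54 mm behind the grasp point. The pads swing forward as they close: fully open they stand 13 mm farther back than shut.
Start: joints at [1.166, 0.276, 1.505, -0, 1.361, -0.121], TCP at [0.161, 0.552, 0.231] pointing down, gripper open.
Joint ranges: [-2.89, 2.89], [-0.75, 2.08], [0.22, 2.7], [-1.18, 4.32], [0.11, 2.71], [-2.7, 2.7]. Speed limits (rad/s): [2.57, 2.57, 3.14, 3.14, 3.14, 3.14].

## Interface

Orientations are given as a unit quaternion [w, x, y, z].
In Python, from rig import get_state, get_image, sign_off, pinch_z gives the robot as it stands.
- The arm moves only by the tool send_rows, never from a script. Its argument "steps" is one flat list of numbers, 5 for each row, row after row: the gripper's target within -1 to 1 (fully open at 1, half-way at 0, shut at -1), then the shift along the tool's x, y, z in cm, then the turn about the tool's z in degrees. In form: [gripper, x, y, z, roll, gripper, x, y, z, roll, ...]. A call has 1 to 12 rows; each row shifts and turns the commanded pose from where the row before left it, along the tool's axes as they then stand; what a row does not reach is not made up. A row lasts 1/10 s, in which the tool goes at most 50 mm and 8.59 degrees, less where a joint would pass 70% of its speed; a pose out of reach is approached as far as the arm can. A call is refused whole if a number of a shift passes 5 or a number of a turn 8.59, either way. A call with a gripper value outside its range is refused whole. The fingers move at their own pace and stop on an object; "newtons" is the grip in N (left out, the last holds). Time passes only in rows, so rows that do not move let the fingers close. It gives the time, the measured TCP pose, the force, the opening and the grip force at its end, in the units of the state.
- get_state(): the state, without advancing time (a new reading comes with each control period).
- get_image(name): name is "side" or "top" or "wrist"; returns a dict with "color" (480x640x3 uint8, red, green, blue), "mtx" (3x3 intrinsics, pixels), "T" (4x4, takes a point from camera to world coordinates); the wrist camera has in their place "mount" (4x4, takes a point from camera to tool coordinates, whose origin is the TCP and whose axes are the flange's). Camera axes: x right, y down, z forward; pixel columns grow to the right and rows downward; lengths in m; the calibration is good to about 2 mm. A picture is of the moment at which its call begins: read the wrist's pose just before it. There is no depth.
- sign_off(): hands the job in; it is judged then, once.
The state is a dict: "clock": time; "qpos": joint angles; "qd": joint speeds; "effort": joint torques, N m; "position": TCP position; "ee_rot": TCP orientation; "contact_force": force on the tool from outside, world axes, zero at the start; "moment": the same for the moment, N m; "width": finger opening in m; "gripper_force": force on a finger pad.
Only numpy, scipy, OpenCV 4.12 (cv2) and the standard library are available. Lean on these libraries where they do the work, as an engineer would, in place of code of your own. Each camera call takes 0.05 s, during which the arm holds its last target. There are 200 camera calls.

## Task

Put the steel weight that stands outside the tray's open corner flat in the middle of the tray to hold it down. Then take the aluminium L-square by its wooden grip and, with its feet down at table level, press it gently from outside against both the end board and the blue side board so that the side board closes and both faces sit flush in the square, and keep it pressed there for about a second. Finally lay the square flat back in the middle of its cork pad, leaving the corner closed; do not shove the tray away or disturb the other things on the bench.

Things in the scene. Friction and masses are not known exactly. Their poses are not given: they have to be found in the camera images.
- tray: Open tray being built, 150 mm (its x) by 110 mm (its y), walls 36 mm tall and 5 mm thick, plywood floor 5 mm thick; brown card walls except the blue side board. Loose on the table, about 0.45 kg; with the weight inside it takes a sideways push of several newtons (3 N on each of the two faces is safe) before it slides. Origin: centre of the outline, at the underside; z up.
- tray_corner (a point): The tray's outer corner to be checked, at table level, 75 mm along -x and 55 mm along -y from the tray's origin, axes as the tray's. The end board's outer face runs from here along the tray's +y; the side board, once closed, runs from here along the tray's +x.
- end_board: The fixed brown end board at the tray's -x side, 110 mm long, 36 mm tall, 5 mm thick. Origin: middle of its thickness and length, at the underside; its outer face is 2.5 mm along -x. Axes as the tray's.
- side_board: The blue side board at the tray's -y side, 145 mm long, 5 mm thick, top at 36 mm, hinged on a stiff upright hinge. Origin on the hinge, at table level, 5 mm along the tray's +x from tray_corner; its own +x runs along its outer face.
- side_joint (a joint): Hinge of the blue side board (rad): 0 closed, where it stops against the floor's edge square to the end board; positive = swung outward. It stays where it is left; about 0.6 N at 66 mm from the hinge moves it.
- square: Aluminium L-square lying flat, two legs 18 mm wide and 30 mm tall, 0.28 kg. Origin: the inner corner, at the underside. The legs' inner faces run from it 66 mm along the square's own +x and +y (84 mm outside length each). When flush, the origin meets tray_corner and its axes match the tray's.
- square_grip (a point): Middle of the holding height of the dark wooden grip: an upright 18 x 18 mm post on the square's heel, faces along the square's x and y, from 30 to 80 mm above the underside; this point lies 9 mm along -x and 9 mm along -y from the square's origin, 64 mm above the underside.
- square_mid (a point): Centre of the square's 84 x 84 mm outline, at the underside: 18 mm along +x and +y from its origin.
- weight: Polished steel block 70 (x) x 36 (y) x 36 (z) mm, about 0.7 kg, lying outside the tray's open corner, in the square's way. Origin: centre of the underside.
- pad: Cork pad 150 x 150 x 6 mm, fixed, the square's resting place. Origin: centre of the underside.
- glue_bottle: Bystander: green glass bottle with a white label and a red cap, 44 mm wide, 100 mm tall; origin: centre of the underside.
- paste_jar: Bystander: squat white jar, 54 mm wide, 55 mm tall; origin: centre of the underside.
- brush: Bystander: paste brush lying flat, 170 mm, lying along its x; origin on its underside near the middle.
- folder: Bystander: thin white flat strip, 130 x 18 x 6 mm, lying beside the tray, lying along its x; origin on its underside near the middle.
- awl: Bystander: red-handled awl (like a screwdriver) lying flat beside the cork pad, 140 mm, lying along its x; origin on its underside near the middle.
- wood_block: Bystander: dark wooden block, 110 x 50 x 45 mm; origin: centre of the underside.
- amber_jar: Bystander: amber glass jar, 60 mm wide, 90 mm tall; origin: centre of the underside.
Things that resemble listed ones, but are neither listed nor needed, are in the scene too. Leave any pink or yellow look-alike of the square alone.

How it is judged:
On the way, in this order (a step that is already met when the one before it is completed fails the run):
1. the weight lies flat in the middle of the tray, released (x of weight in the frame of tray between -0.03 and 0.03 m and y of weight in the frame of tray between -0.025 and 0.025 m and z of weight in the frame of tray between 0.001 and 0.009 m and angle between weight's own z axis and vertical below 0.1 rad and contact force between weight and the fingers below 0.05 N and linear speed of weight below 0.02 m/s), for 0.2 s.
2. the held square, feet down, is pressed against both boards at once, flush, the side board closed (contact force between square and end_board above 0.8 N and contact force between square and side_board above 0.8 N and contact force between square and the fingers above 1 N and angle between the x axis of square and the x axis of tray, either way round below 0.03 rad and horizontal distance between square and tray_corner below 0.006 m and z of square in the frame of tray below 0.012 m and angle between square's own z axis and vertical below 0.08 rad and value of joint side_joint below 0.025 rad), for 0.5 s.
At the end, for the whole second after the job is handed in: The square lies flat on the cork pad, the centre of its outline within 35 mm of the pad's centre, released and at rest; the blue side board is closed (joint under 0.025 rad); the weight lies flat on the tray floor within 30 mm (tray x) and 25 mm (tray y) of its centre; all at rest (horizontal distance between square_mid and pad below 0.035 m and z of square in the frame of pad between 0.003 and 0.01 m and angle between each of square, tray's own z axis and vertical below 0.05 rad and contact force between square and the fingers below 0.05 N and linear speed of each of square, weight, tray below 0.02 m/s and value of joint side_joint below 0.025 rad and x of weight in the frame of tray between -0.03 and 0.03 m and y of weight in the frame of tray between -0.025 and 0.025 m and z of weight in the frame of tray between 0.001 and 0.009 m and angle between weight's own z axis and vertical below 0.1 rad); the robot touches nothing.
It fails at once if the tray is shoved more than 30 mm from its start (distance of tray from where it was at the start of the episode above 0.03 m).
It fails at once if the square is rammed against the tray with more than 30 N (contact force between square and tray above 30 N).
It fails at once if a bystander is moved more than 25 mm (distance of any of glue_bottle, paste_jar, brush, folder, awl, wood_block, amber_jar from where it was at the start of the episode above 0.025 m).
It also fails if it takes over 72 s, if anything falls off the work surface, if the arm or the gripper's body presses on something with over 40 N, if the wrist force passes 120 N, or if a joint passes its speed limit or range.

## Working session

There is one attempt and no reset: what is moved stays moved. The work goes in short steps, Python scripts to look and compute and a tool call to move; the robot and the scene stay as the last step left them, time stands still between calls to the robot, and variables do not carry over. Pictures are saved under pics/ and viewed, at most 11 in all, crops included, and the job is handed in when it is done.

Besides the shell and the picture viewer there is one more tool, called by a JSON object that holds its "method" and its "body", one argument or row to a line. send_rows: Moves the arm, as the interface text tells. Its arguments: {"type":"object","properties":{"steps":{"type":"array"},"newtons":{"type":"number"}},"required":["steps"]}

```bash
mkdir -p pics; ls; python3 - <<'E'
from rig import *
import cv2
print(get_state(), pinch_z)
for n in ("top","side"):
    d=get_image(n); cv2.imwrite(f"pics/{n}0.png",d["color"][:,:,::-1]); print(n,d["mtx"].tolist(),d["T"].round(4).tolist())
E
```

```text
pics
{'clock': 0.0, 'qpos': array([ 1.16599609e+00,  2.76600652e-01,  1.50617542e+00, -1.93598226e-05,
        1.36068071e+00, -1.21020581e-01]), 'qd': array([ 3.33154791e-04, -6.38319016e-04,  6.97512662e-04, -8.11444479e-05,
       -1.23815260e-03,  5.75382542e-04]), 'effort': array([ 1.16519139e-03, -4.16781700e+01, -2.45810920e+01,  5.47604645e-05,
        1.11628955e-02, -3.46138563e-06]), 'position': array([0.16079959, 0.55149227, 0.23041963]), 'ee_rot': array([-2.33095943e-04,  1.41412132e-01,  9.89950373e-01, -9.02495324e-04]), 'contact_force': array([-0.21004932,  1.13231085, -0.55174451]), 'moment': array([-0.01113581,  0.01166879, -0.00108666]), 'gripper_force': 0.0, 'width': 0.0852278205009639} 0.0187
top [[494.9913391280388, 0.0, 320.31402002181807], [0.0, 494.9913391280388, 236.52039660882974], [0.0, 0.0, 1.0]] [[-0.0006, -0.9972, 0.0743, 0.3992], [-0.9999, -0.0007, -0.0165, -0.0107], [0.0165, -0.0743, -0.9971, 1.368], [0.0, 0.0, 0.0, 1.0]]
side [[553.0929992760467, 0.0, 315.77523306220843], [0.0, 553.0929992760467, 233.66482599403668], [0.0, 0.0, 1.0]] [[0.6986, -0.3659, 0.6149, -0.2731], [-0.7151, -0.3274, 0.6177, -0.8081], [-0.0247, -0.8712, -0.4904, 0.7119], [0.0, 0.0, 0.0, 1.0]]
```

View pics/top0.png

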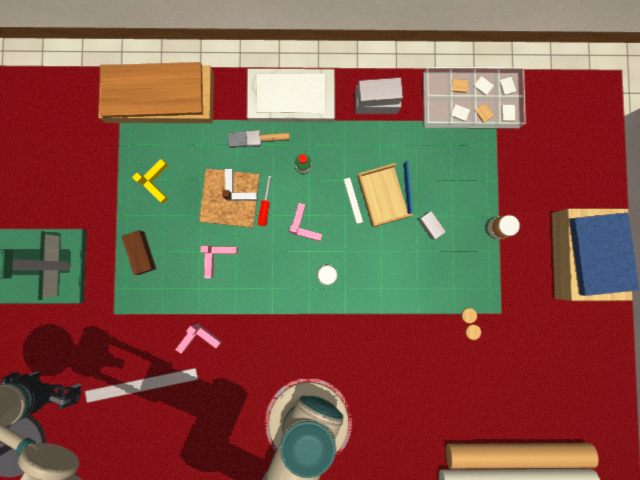

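View pics/side0.png

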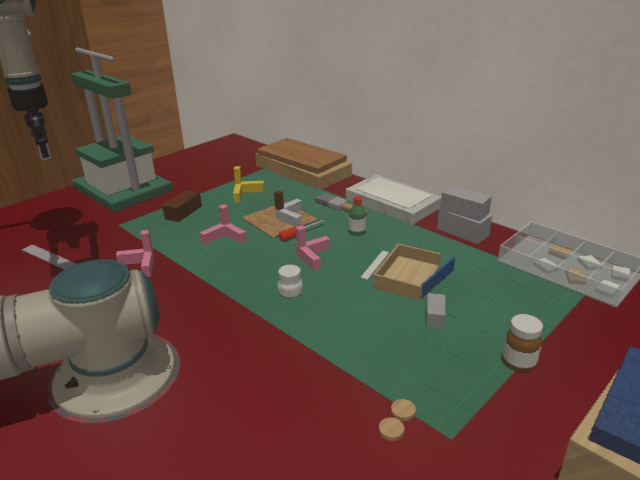

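```bash
python3 - <<'E'
import cv2,numpy as np
a=cv2.imread("pics/top0.png")
c1=cv2.resize(a[150:246,340:450],None,fx=5.4,fy=5.4,interpolation=cv2.INTER_CUBIC)
c2=cv2.resize(a[160:235,190:290],None,fx=6,fy=6,interpolation=cv2.INTER_CUBIC)
for c,f,x0,y0 in((c1,5.4,340,150),(c2,6,190,160)):
  for p in range(0,120,10):
    if p*f<c.shape[1]: cv2.putText(c,str(x0+p),(int(p*f),8),0,.35,(255,255,255)); cv2.line(c,(int(p*f),10),(int(p*f),18),(255,255,255))
    if p*f<c.shape[0]: cv2.putText(c,str(y0+p),(0,int(p*f)+4),0,.35,(255,255,255)); cv2.line(c,(24,int(p*f)),(32,int(p*f)),(255,255,255))
cv2.imwrite("pics/c1.png",c1);cv2.imwrite("pics/c2.png",c2)
E
```

```text
(no output)
```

View pics/c1.png

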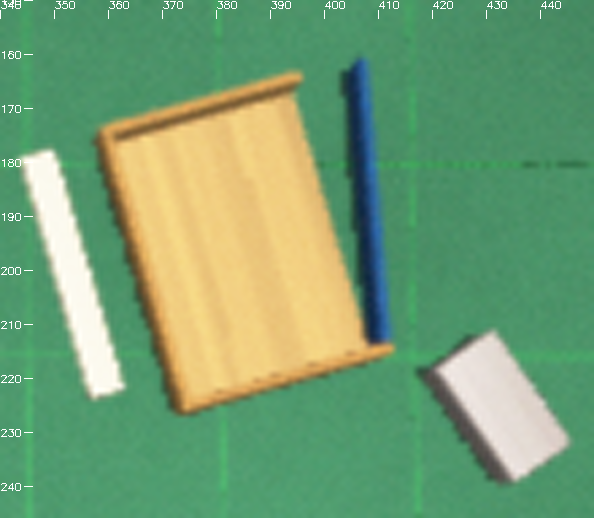

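View pics/c2.png

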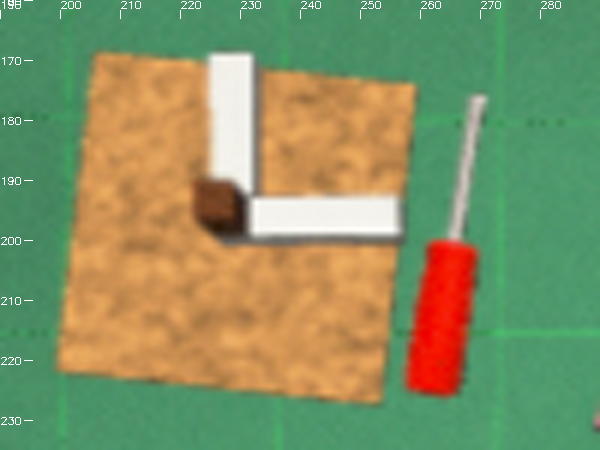

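```bash
cat > h.py <<'E'
from rig import *
import numpy as np, cv2
from scipy.spatial.transform import Rotation as R
def world(px,z,K,T):
    px=np.atleast_2d(np.array(px,float)); z=np.broadcast_to(z,(len(px),))
    r=np.c_[px,np.ones(len(px))]@np.linalg.inv(K).T@T[:3,:3].T
    return (T[:3,3]+r*((z-T[2,3])/r[:,2])[:,None])[:,:2]
def fit(model,pts):
    m=np.array(model,float);p=np.array(pts);mc=m.mean(0);pc=p.mean(0)
    A=(m-mc);B=(p-pc)
    a=np.arctan2((A[:,0]*B[:,1]-A[:,1]*B[:,0]).sum(),(A*B).sum())
    c,s=np.cos(a),np.sin(a);Rm=np.array([[c,-s],[s,c]])
    t=pc-Rm@mc
    return t,a,np.abs(m@Rm.T+t-p).max()
def tool():
    s=get_state();q=s["ee_rot"];r=R.from_quat(np.r_[q[1:],q[0]]).as_matrix()
    return np.array(s["position"]),r
def shift(target):  # world target TCP -> tool axes cm
    p,r=tool(); return ((np.array(target)-p)@r*100).round(2)
def wristT(d,p,r):
    T=np.eye(4);T[:3,:3]=r;T[:3,3]=p;return T@d["mount"]
E
python3 - <<'E'
from h import *
d=get_image("top");K,T=d["mtx"],d["T"]
c1=lambda l:(np.array(l)+.5)/5.4-.5+[340,150]
c2=lambda l:(np.array(l)+.5)/6-.5+[190,160]
def show(n,m,px,z):
    w=world(px,z,K,T);t,a,e=fit(m,w);print(n,t.round(4),np.degrees(a).round(1),"err",e.round(4))
h=[75,55];b=lambda x,y:np.array([[-x,-y],[x,-y],[x,y],[-x,y]])/2000
show("tray",b(150,110),c1([[393,348],[301,73],[99,130],[180,413]]),.036)
show("weight",b(70,36),c1([[513,482],[570,440],[492,332],[435,370]])[[1,2,3,0]],.036)
show("pad",b(150,150),c2([[415,86],[95,53],[57,371],[382,403]])[[3,0,1,2]],.006)
show("square",np.array([[0,0],[66,0],[0,66],[66,-18],[-18,66]])/1000,c2([[252,195],[401,197],[253,53],[401,237],[208,53]]),.036)
w=world(c1([[391,343],[366,60]]),.036,K,T);print(w,np.degrees(np.arctan2(*(w[1]-w[0])[::-1])))
p,r=tool();print(p,r.round(3))
E
```

```text
tray [ 0.6143 -0.208 ] 16.6 err 0.0019
weight [ 0.5307 -0.3377] 34.7 err 0.0016
pad [0.6088 0.219 ] -5.6 err 0.0009
square [0.6179 0.2073] -89.1 err 0.0019
[[ 0.56239591 -0.28194176]
 [ 0.70678102 -0.27129951]] 4.215498923394686
[0.16087258 0.55163448 0.23065147] [[-0.96   0.28  -0.001]
 [ 0.28   0.96  -0.001]
 [ 0.    -0.001 -1.   ]]
```

{"method": "send_rows", "body": {
  "steps": [1,0,0,0,8.59,1,0,0,0,8.59,1,0,0,0,8.59,1,0,0,0,8.59,1,0,0,0,8.59,1,0,0,0,8.59,1,0,0,0,8.59,1,0,0,0,8.59,1,0,0,0,8.59,1,0,0,0,8.59,1,0,0,0,8.59,1,0,0,0,8.59]
}}

```text
clock: 1.35
position: [0.1609, 0.5518, 0.2309]
ee_rot: [0.0, 0.865, 0.502, -0.0]
contact_force: [0.0, -1.4, -0.5]
width: 0.0854
gripper_force: 0.0
```

{"method": "send_rows", "body": {
  "steps": [1,0,0,0,8.59,1,0,0,0,8.59,1,0,0,0,8.59,1,-1,4.7,0,0,1,-1,4.7,0,0,1,-1,4.7,0,0,1,-1,4.7,0,0,1,-1,4.7,0,0,1,-1,4.7,0,0,1,-1,4.7,0,0,1,-1,4.7,0,0,1,-1,4.7,0,0]
}}

```text
clock: 2.55
position: [0.3293, 0.1518, 0.2314]
ee_rot: [-0.0, 0.954, 0.3, 0.0]
contact_force: [0.9, 1.2, -0.3]
width: 0.0853
gripper_force: 0.0
```

{"method": "send_rows", "body": {
  "steps": [1,-1,4.7,0,0,1,-1,4.7,0,0,1,-1,4.7,0,0,1,-1,4.7,0,0,1,-1,4.7,0,0,1,-1,4.7,0,0,1,-1,4.7,0,0,1,-1,4.7,0,0,1,-1,4.7,0,0,1,-1,4.7,0,0,1,-1,4.7,0,0,1,0,0,0,0]
}}

```text
clock: 3.75
position: [0.5364, -0.3396, 0.2293]
ee_rot: [0.001, 0.955, 0.298, -0.0]
contact_force: [-1.0, 1.1, -0.1]
width: 0.085
gripper_force: 0.0
```

```bash
python3 - <<'E'
from h import *
p,r=tool();d=get_image("wrist");cv2.imwrite("pics/w1.png",d["color"][:,:,::-1])
print(get_state()["clock"],p,r.round(3));np.savez("w1",p=p,r=r,K=d["mtx"],T=wristT(d,p,r));print(d["mount"])
E
```

```text
3.8 [ 0.53636133 -0.33956899  0.22933902] [[ 0.823  0.569  0.   ]
 [ 0.569 -0.823 -0.003]
 [-0.001  0.003 -1.   ]]
[[-7.77644479e-04 -9.47511252e-01 -3.19721477e-01  8.13535330e-02]
 [ 9.99999075e-01 -3.80080359e-04 -1.30586580e-03 -1.18648307e-04]
 [ 1.11580268e-03 -3.19722197e-01  9.47510671e-01 -1.43667122e-01]
 [ 0.00000000e+00  0.00000000e+00  0.00000000e+00  1.00000000e+00]]
```

View pics/w1.png

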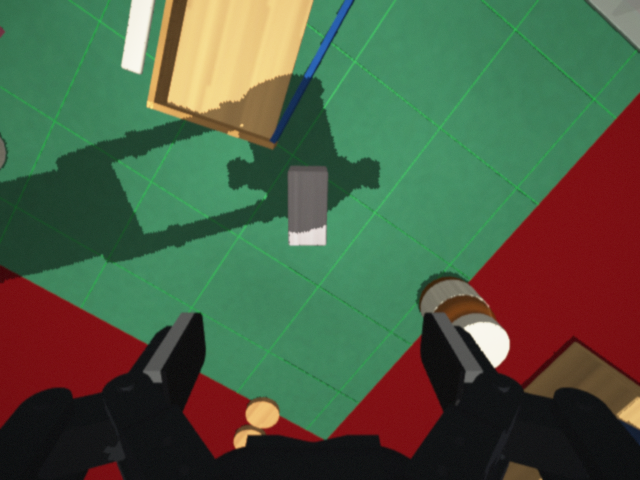

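```bash
python3 - <<'E'
from h import *
f=np.load("w1.npz")
b=lambda x,y:np.array([[-x,-y],[x,-y],[x,y],[-x,y]])/2000
w=world([[327,245],[327,172],[290,172],[289,245]],.036,f["K"],f["T"])
t,a,e=fit(b(70,36),w);print(w,t,np.degrees(a),e)
print(world([[275,147],[149,106]],.036,f["K"],f["T"]), shift([*t,.1]))
a=np.radians(16.6);print(np.array([.6143,-.208])+[-.075*np.cos(a)+.055*np.sin(a),-.075*np.sin(a)-.055*np.cos(a)])
E
```

```text
[[ 0.5121371  -0.37274232]
 [ 0.56814258 -0.33306782]
 [ 0.54953884 -0.30610223]
 [ 0.49178592 -0.34322552]] [ 0.53040111 -0.33878448] 34.1397305708985 0.0018583015318083818
[[ 0.56016216 -0.28346963]
 [ 0.52838819 -0.17837499]] [-0.53 -0.03 12.95]
[ 0.55813867 -0.28213437]
```

{"method": "send_rows", "body": {
  "steps": [1,-0.5,0,4,0,1,0,0,4,0,1,0,0,4,0,1,0,0,4,0,1,0,0,3,0,1,0,0,2,0,1,0,0,1,0,1,0,0,0,0]
}}

```text
clock: 4.6
position: [0.5295, -0.3347, 0.0102]
ee_rot: [-0.001, 0.954, 0.3, -0.001]
contact_force: [-0.0, 0.1, 0.4]
width: 0.0852
gripper_force: 0.0
```

{"method": "send_rows", "body": {
  "steps": [-1,0,0,0,0,-1,0,0,0,0,-1,0,0,0,0,-1,0,0,0,0,-1,0,0,0,0,-1,0,0,0,0,-1,0,0,0,0,-1,0,0,0,0],
  "newtons": 50
}}

```text
clock: 5.4
position: [0.5315, -0.3371, 0.0128]
ee_rot: [0.001, 0.954, 0.3, 0.001]
contact_force: [0.4, 0.1, 6.9]
width: 0.0348
gripper_force: 52.3
```

{"method": "send_rows", "body": {
  "steps": [-1,0,0,-1,0,-1,0,0,-3,0,-1,0,0,-4,0,-1,0,0,0,6.1,-1,0,0,0,6.1,-1,0,0,0,6,-1,0,0,0,0]
}}

```text
clock: 6.1
position: [0.5291, -0.3351, 0.0899]
ee_rot: [-0.002, 0.989, 0.145, -0.001]
contact_force: [-0.1, -0.5, -8.0]
width: 0.0349
gripper_force: 52.1
```

```bash
python3 - <<'E'
from h import *
s=get_state();p,r=tool();print(s["clock"],s["width"],s["contact_force"],p,r.round(3),shift([.6145,-.208,.09]))
E
```

```text
6.1 0.03491780109023362 [-0.05354584 -0.46255442 -8.00678059] [ 0.52914362 -0.33510938  0.08993685] [[ 0.958  0.287 -0.003]
 [ 0.287 -0.958  0.003]
 [-0.002 -0.004 -1.   ]] [11.83 -9.72  0.  ]
```

{"method": "send_rows", "body": {
  "steps": [-1,2,-1.6,0,0,-1,3,-2.5,0,0,-1,3,-2.5,0,0,-1,2.5,-2.1,0,0,-1,1.3,-1,0,0,-1,0,0,0,0,-1,0,0,2,0,-1,0,0,3,0,-1,0,0,1.5,0,-1,0,0,0.5,0,-1,0,0,0,0]
}}

```text
clock: 7.2
position: [0.6146, -0.21, 0.0202]
ee_rot: [-0.001, 0.989, 0.145, -0.001]
contact_force: [-0.3, 1.2, -7.6]
width: 0.0349
gripper_force: 52.1
```

{"method": "send_rows", "body": {
  "steps": [-1,0,0,0.2,0,-1,0,0,0.2,0,-1,0,0,0,0]
}}

```text
clock: 7.5
position: [0.616, -0.2097, 0.0179]
ee_rot: [0.0, 0.989, 0.145, 0.0]
contact_force: [-0.4, 0.2, -8.4]
width: 0.0351
gripper_force: 52.1
```

{"method": "send_rows", "body": {
  "steps": [-1,0,0,0.1,0,-1,0,0,0,0]
}}

```text
clock: 7.7
position: [0.6161, -0.2097, 0.0179]
ee_rot: [0.0, 0.989, 0.145, 0.001]
contact_force: [-2.3, 1.0, 1.5]
width: 0.0354
gripper_force: 53.3
```

{"method": "send_rows", "body": {
  "steps": [-1,0,0,0.1,0,-1,0,0,0,0]
}}

```text
clock: 7.9
position: [0.616, -0.2097, 0.0178]
ee_rot: [0.001, 0.989, 0.145, 0.001]
contact_force: [-4.1, 1.5, 8.3]
width: 0.0348
gripper_force: 54.1
```

{"method": "send_rows", "body": {
  "steps": [-1,0,0,0.1,0,-1,0,0,0,0]
}}

```text
clock: 8.1
position: [0.6161, -0.2097, 0.0179]
ee_rot: [0.001, 0.989, 0.145, 0.001]
contact_force: [-5.5, 1.5, 13.2]
width: 0.0353
gripper_force: 54.7
```

{"method": "send_rows", "body": {
  "steps": [-1,0,0,-0.2,0,0.2,0,0,0,0,0.2,0,0,0,0,0.2,0,0,0,0,0.2,0,0,0,0,0.2,0,0,0,0]
}}

```text
clock: 8.7
position: [0.6159, -0.2095, 0.0162]
ee_rot: [0.0, 0.989, 0.145, 0.0]
contact_force: [-0.4, -0.3, -0.6]
width: 0.0514
gripper_force: 0.0
```

{"method": "send_rows", "body": {
  "steps": [0.2,0,0,-1,0,0.2,0,0,-3,0,0.2,0,0,-5,0,0.2,0,0,-5,0,0.2,0,0,-5,0,1,0,0,-2,0,1,0,0,0,0]
}}

```text
clock: 9.4
position: [0.6178, -0.2104, 0.232]
ee_rot: [0.003, 0.989, 0.145, 0.004]
contact_force: [0.1, 0.1, -0.6]
width: 0.078
gripper_force: 0.0
```

```bash
python3 - <<'E'
from h import *
p,r=tool();d=get_image("wrist");c=d["color"][:,:,::-1]
print(get_state()["clock"],p,r.round(3));np.savez("w2",p=p,r=r,K=d["mtx"],T=wristT(d,p,r));cv2.imwrite("pics/w2.png",c)
E
```

```text
9.45 [ 0.61783824 -0.21035622  0.23195185] [[ 0.958  0.287  0.009]
 [ 0.287 -0.958 -0.004]
 [ 0.008  0.007 -1.   ]]
```

View pics/w2.png

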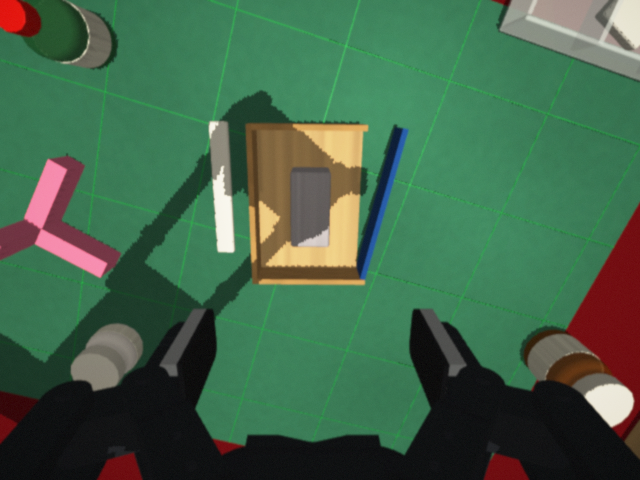

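```bash
python3 - <<'E'
from h import *
f=np.load("w2.npz");b=lambda x,y:np.array([[-x,-y],[x,-y],[x,y],[-x,y]])/2000
w=world([[364.5,284.5],[368,125],[247,124],[257,285]],.036,f["K"],f["T"]);print(fit(b(150,110),w),w)
w=world([[330,247],[330,169],[291,169],[291,247]],.041,f["K"],f["T"]);print(fit(b(70,36),w))
p,r=tool();print(p,r.round(3))
# grip point of square
a=np.radians(-89.1);o=np.array([.6179,.2073]);Rm=np.array([[np.cos(a),-np.sin(a)],[np.sin(a),np.cos(a)]])
print(o+Rm@[-.009,-.009],get_state()["qpos"])
E
```

```text
(array([ 0.61358964, -0.20955922]), np.float64(0.30079403796652987), np.float64(0.0032263837318877997)) [[ 0.5568815  -0.28305417]
 [ 0.70007909 -0.23664252]
 [ 0.67108557 -0.13677034]
 [ 0.52631239 -0.18176986]]
(array([ 0.61576955, -0.2100812 ]), np.float64(0.2889563746377761), np.float64(0.0014836375704850857))
[ 0.6164276  -0.20974253  0.2287632 ] [[ 0.958  0.287  0.004]
 [ 0.287 -0.958 -0.002]
 [ 0.004  0.003 -1.   ]]
[0.60875974 0.21615752] [-4.34821171e-01  3.90008787e-01  1.33890765e+00  1.22342600e-04
  1.40808365e+00  8.44636890e-01]
```

{"method": "send_rows", "body": {
  "steps": [1,0,0,0,5.3,1,0,0,0,5.3,1,0,0,0,5.2,1,0,-3,0,0,1,0,-4.8,0,0,1,0,-4.8,0,0,1,0,-4.8,0,0,1,0,-4.8,0,0,1,0,-4.8,0,0,1,0,-4.8,0,0,1,0,-4.8,0,0,1,0,-4.8,0,0]
}}

```text
clock: 10.65
position: [0.6077, 0.2061, 0.2238]
ee_rot: [0.0, 1.0, 0.008, -0.002]
contact_force: [0.6, -0.2, 0.2]
width: 0.0859
gripper_force: 0.0
```

{"method": "send_rows", "body": {
  "steps": [1,0,-1.2,3,0,1,0,0,3,0,1,0,0,0,0,1,0,0,0,0]
}}

```text
clock: 11.05
position: [0.6081, 0.2161, 0.1647]
ee_rot: [0.001, 1.0, 0.008, -0.002]
contact_force: [-0.2, -0.2, 0.4]
width: 0.0856
gripper_force: 0.0
```

```bash
python3 - <<'E'
from h import *
p,r=tool();d=get_image("wrist");c=d["color"][:,:,::-1]
print(get_state()["clock"],p,r.round(3));np.savez("w3",p=p,r=r,K=d["mtx"],T=wristT(d,p,r));cv2.imwrite("pics/w3.png",c)
E
```

```text
11.1 [0.60810993 0.21610255 0.16467186] [[ 1.     0.016 -0.004]
 [ 0.016 -1.    -0.001]
 [-0.004  0.001 -1.   ]]
```

View pics/w3.png

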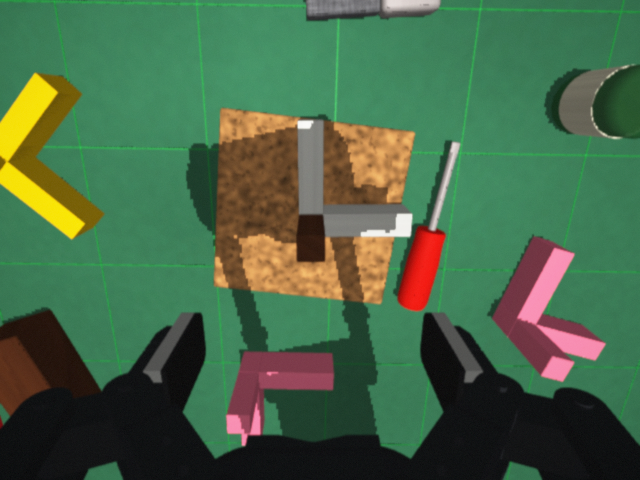

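```bash
python3 - <<'E'
from h import *
f=np.load("w3.npz")
w=world([[323,207],[410.5,207],[323,121],[299,121]],.036,f["K"],f["T"]);print(w)
t,a,e=fit(np.array([[0,0],[66,0],[0,66],[-18,66]])/1000,w);print(t,np.degrees(a),e)
Rm=np.array([[np.cos(a),-np.sin(a)],[np.sin(a),np.cos(a)]]);g=t+Rm@[-.009,-.009];print(g)
w=world([[297,262],[325,262]],.086,f["K"],f["T"]);print(w,shift([*g,.05]))
c=cv2.imread("pics/w3.png")[150:290,250:450];print()
print(shift([.6088,.2162,.05]))
E
```

```text
[[0.621867   0.20838599]
 [0.62281979 0.14388438]
 [0.68242545 0.20981847]
 [0.68218283 0.22626863]]
[0.61892229 0.20792176] -87.98522397256747 0.0029447171657867033
[0.60961143 0.21659978]
[[0.59844504 0.22557078]
 [0.59870682 0.20786871]] [ 0.04 -0.05 11.63]

[-4.000e-02 -1.000e-02  1.163e+01]
```

{"method": "send_rows", "body": {
  "steps": [1,0,0,3,0,1,0,0,3,0,1,0,0,3,0,1,0,0,1.7,0,1,0,0,0.8,0,1,0,0,0,0,-1,0,0,0,0,-1,0,0,0,0,-1,0,0,0,0,-1,0,0,0,0,-1,0,0,0,0,-1,0,0,0,0],
  "newtons": 70
}}

```text
clock: 12.3
position: [0.6094, 0.2168, 0.052]
ee_rot: [-0.0, 1.0, 0.008, 0.001]
contact_force: [-0.9, 0.5, 3.6]
width: 0.0171
gripper_force: 69.2
```

{"method": "send_rows", "body": {
  "steps": [-1,0,0,0,0,-1,0,0,0,0,-1,0,0,0,0,-1,0,0,0,0,-1,0,0,0,0]
}}

```text
clock: 12.8
position: [0.6095, 0.2168, 0.052]
ee_rot: [-0.0, 1.0, 0.008, 0.001]
contact_force: [-1.3, 0.8, 6.3]
width: 0.0172
gripper_force: 69.2
```

{"method": "send_rows", "body": {
  "steps": [-1,0,0,-1,0,-1,0,0,-3,0,-1,0,0,-4,0,-1,0,0,-4,0,-1,0,0,0,-8.5,-1,0,0,0,-8.5,-1,0,0,0,-8.5,-1,0,0,0,-8.5,-1,0,0,0,-8.5,-1,0,0,0,-8.5,-1,0,0,0,-8.5,-1,0,0,0,-8.5]
}}

```text
clock: 14.0
position: [0.6083, 0.2161, 0.1705]
ee_rot: [-0.0, 0.823, 0.568, -0.001]
contact_force: [1.1, 0.1, -3.1]
width: 0.0175
gripper_force: 68.6
```

{"method": "send_rows", "body": {
  "steps": [-1,0,0,0,-8.5,-1,0,0,0,-8.5,-1,0,0,0,-8.5,-1,0,0,0,-8.5,-1,0,0,0,-4,-1,-2,-1,0,0,-1,-4,-1.8,0,0,-1,-4,-1.8,0,0,-1,-4,-1.8,0,0,-1,-4,-1.8,0,0,-1,-4,-1.8,0,0,-1,-4,-1.8,0,0]
}}

```text
clock: 15.2
position: [0.5705, -0.0683, 0.1708]
ee_rot: [-0.001, 0.596, 0.803, -0.0]
contact_force: [0.9, -0.6, -2.8]
width: 0.0173
gripper_force: 68.6
```

{"method": "send_rows", "body": {
  "steps": [-1,-4,-1.8,0,0,-1,-4,-1.8,0,0,-1,-4,-1.8,0,0,-1,-4,-1.8,0,0,-1,-4,-1.8,0,0,-1,-3,-1.5,0,0,-1,-1.6,0,0,0,-1,0,0,0,0,-1,0,0,0,0]
}}

```text
clock: 16.1
position: [0.5425, -0.3313, 0.1706]
ee_rot: [-0.001, 0.596, 0.803, 0.001]
contact_force: [0.8, -0.2, -2.3]
width: 0.0172
gripper_force: 68.8
```

```bash
cat >st.py <<'E'
from h import *
s=get_state();p,r=tool();c=np.array([.5578,-.2827]);a=np.radians(16.9)
Rm=np.array([[np.cos(a),-np.sin(a)],[np.sin(a),np.cos(a)]])
u=Rm.T@(p[:2]-c)
print(s["clock"],"w",s["width"],"tool-y ang",np.degrees(np.arctan2(r[1,1],r[0,1])).round(2),"tilt",r[2].round(3),"grip in corner frame mm",(u*1e3+9).round(1),"z",p[2].round(4),"F tray xy",(Rm.T@s["contact_force"][:2]).round(2),s["contact_force"][2].round(2),"M",s["moment"].round(3))
E
python3 st.py; python3 - <<'E'
from h import *
d=get_image("side");c=d["color"][180:340,330:490,::-1];cv2.imwrite("pics/s1.png",cv2.resize(c,None,fx=3.5,fy=3.5))
E
```

```text
16.1 w 0.01716384584670944 tool-y ang 16.88 tilt [ 0.003 -0.    -1.   ] grip in corner frame mm [-19.7 -33. ] z 0.1706 F tray xy [ 0.74 -0.39] -2.27 M [-0.027  0.062 -0.02 ]
```

View pics/s1.png

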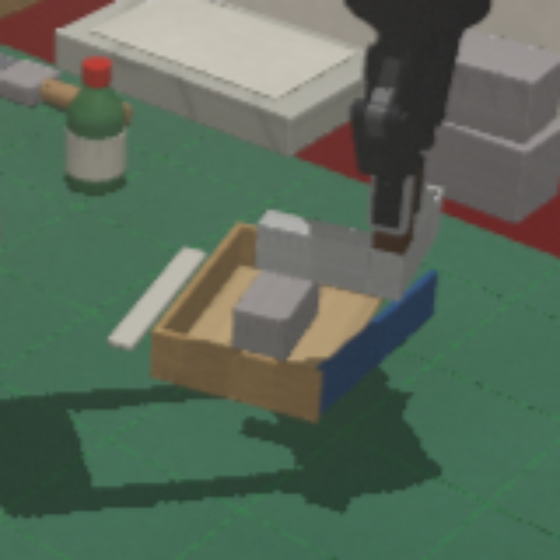

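{"method": "send_rows", "body": {
  "steps": [-1,0,0,2,0,-1,0,0,4,0,-1,0,0,4,0,-1,0,0,1.5,0,-1,0,0,0.7,0,-1,0,0,0,0]
}}

```text
clock: 16.75
position: [0.5428, -0.3309, 0.0487]
ee_rot: [-0.001, 0.595, 0.804, 0.0]
contact_force: [0.3, 0.3, -2.7]
width: 0.0175
gripper_force: 68.9
```

```bash
python3 st.py
```

```text
16.75 w 0.01747826344416929 tool-y ang 16.98 tilt [ 0.002 -0.001 -1.   ] grip in corner frame mm [-19.4 -32.7] z 0.0487 F tray xy [0.37 0.18] -2.66 M [-0.071  0.047 -0.045]
```

{"method": "send_rows", "body": {
  "steps": [-1,0,0.7,0,0,-1,0,0.7,0,0,-1,0.6,0,0,0,-1,0.6,0,0,0,-1,0.6,0,0,0,-1,0,0,0,0]
}}

```text
clock: 17.35
position: [0.5501, -0.3098, 0.0493]
ee_rot: [-0.001, 0.595, 0.803, 0.0]
contact_force: [-0.0, 0.6, -3.1]
width: 0.017
gripper_force: 68.9
```

{"method": "send_rows", "body": {
  "steps": [-1,0.3,0,0,0,-1,0.3,0,0,0,-1,0.2,0,0,0,-1,0,0,0,0]
}}

```text
clock: 17.75
position: [0.5486, -0.3034, 0.0494]
ee_rot: [0.0, 0.596, 0.803, 0.0]
contact_force: [1.7, -0.4, -3.4]
width: 0.0169
gripper_force: 68.9
```

```bash
python3 st.py
```

```text
17.75 w 0.01689982837793886 tool-y ang 16.89 tilt [-0.  0. -1.] grip in corner frame mm [-5.8 -8.2] z 0.0494 F tray xy [ 1.49 -0.83] -3.36 M [-0.096  0.017 -0.007]
```

{"method": "send_rows", "body": {
  "steps": [-1,0.2,0,0,0,-1,0.2,0,0,0,-1,0.1,0,0,0,-1,0,0,0,0]
}}

```text
clock: 18.15
position: [0.547, -0.2985, 0.0492]
ee_rot: [-0.0, 0.596, 0.803, 0.0]
contact_force: [-0.4, -0.5, -3.6]
width: 0.0169
gripper_force: 68.9
```

```bash
python3 st.py
```

```text
18.15 w 0.016937613846350934 tool-y ang 16.9 tilt [ 0. -0. -1.] grip in corner frame mm [-5.9 -3. ] z 0.0492 F tray xy [-0.54 -0.36] -3.63 M [-0.113  0.012 -0.022]
```

{"method": "send_rows", "body": {
  "steps": [-1,0.1,0,0,0,-1,0.1,0,0,0,-1,0,0,0,0]
}}

```text
clock: 18.45
position: [0.5465, -0.2966, 0.0492]
ee_rot: [-0.0, 0.596, 0.803, 0.0]
contact_force: [0.5, -0.7, -2.7]
width: 0.0168
gripper_force: 68.9
```

{"method": "send_rows", "body": {
  "steps": [-1,0.1,0,0,0,-1,0,0,0,0]
}}

```text
clock: 18.65
position: [0.5463, -0.296, 0.0493]
ee_rot: [0.0, 0.596, 0.803, -0.0]
contact_force: [1.1, -1.1, -2.6]
width: 0.0172
gripper_force: 68.8
```

```bash
python3 st.py; python3 - <<'E'
from h import *
d=get_image("top");c=d["color"][140:256,340:460,::-1];cv2.imwrite("pics/t2.png",cv2.resize(c,None,fx=5,fy=5,interpolation=cv2.INTER_CUBIC))
E
```

```text
18.65 w 0.017193426729804537 tool-y ang 16.89 tilt [-0.  0. -1.] grip in corner frame mm [-5.9 -0.3] z 0.0493 F tray xy [ 0.72 -1.38] -2.61 M [-0.214 -0.03  -0.121]
```

{"method": "send_rows", "body": {
  "steps": [-1,0,0.2,0,0,-1,0,0.2,0,0,-1,0,0,0,0]
}}

```text
clock: 19.0
position: [0.5505, -0.2947, 0.0493]
ee_rot: [0.0, 0.596, 0.803, 0.0]
contact_force: [-0.0, -1.1, -2.3]
width: 0.0174
gripper_force: 68.9
```

```bash
python3 st.py
```

```text
19.0 w 0.017353217794385863 tool-y ang 16.89 tilt [-0.  0. -1.] grip in corner frame mm [-1.5 -0.4] z 0.0493 F tray xy [-0.34 -1.09] -2.32 M [-0.317 -0.059 -0.11 ]
```

{"method": "send_rows", "body": {
  "steps": [-1,0,0.1,0,0,-1,0,0,0,0]
}}

```text
clock: 19.2
position: [0.5512, -0.2945, 0.0493]
ee_rot: [0.0, 0.596, 0.803, -0.0]
contact_force: [0.6, -1.5, -3.5]
width: 0.0169
gripper_force: 68.9
```

```bash
python3 st.py
```

```text
19.2 w 0.016850358331434962 tool-y ang 16.89 tilt [-0.  0. -1.] grip in corner frame mm [-0.8 -0.4] z 0.0493 F tray xy [ 0.14 -1.66] -3.49 M [-0.324  0.029 -0.12 ]
```

{"method": "send_rows", "body": {
  "steps": [-1,0,0.1,0,0,-1,0,0,0,0]
}}

```text
clock: 19.4
position: [0.5521, -0.2942, 0.0493]
ee_rot: [0.0, 0.596, 0.803, 0.0]
contact_force: [0.2, -1.9, -2.5]
width: 0.0172
gripper_force: 68.9
```

```bash
python3 st.py
```

```text
19.4 w 0.01717687106826364 tool-y ang 16.89 tilt [-0.  0. -1.] grip in corner frame mm [ 0.2 -0.4] z 0.0493 F tray xy [-0.41 -1.86] -2.47 M [-0.429  0.084 -0.105]
```

{"method": "send_rows", "body": {
  "steps": [-1,0.05,0.05,0,0,-1,0,0,0,0]
}}

```text
clock: 19.6
position: [0.5523, -0.2939, 0.0493]
ee_rot: [0.0, 0.596, 0.803, -0.0]
contact_force: [-0.7, -3.6, -2.6]
width: 0.017
gripper_force: 68.8
```

```bash
python3 st.py
```

```text
19.6 w 0.017026790155696404 tool-y ang 16.89 tilt [-0.001 -0.    -1.   ] grip in corner frame mm [ 0.5 -0.2] z 0.0493 F tray xy [-1.66 -3.22] -2.62 M [-0.696  0.143 -0.175]
```

View pics/t2.png

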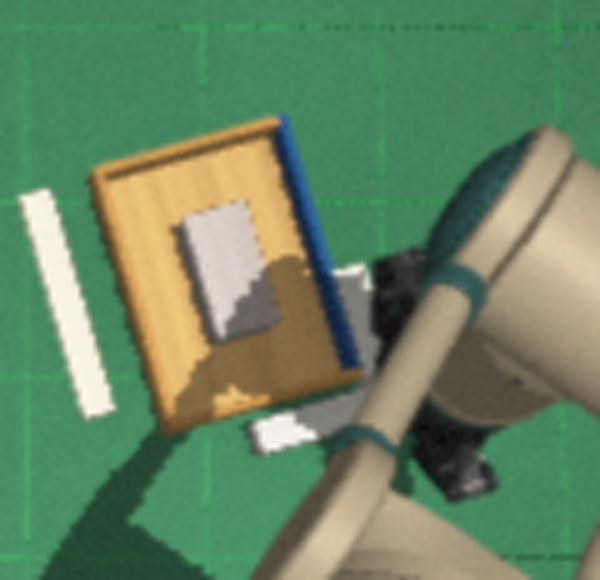

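{"method": "send_rows", "body": {
  "steps": [-1,0,0.05,0,0,-1,0,0,0,0,-1,0,0,0,0,-1,0,0,0,0]
}}

```text
clock: 20.0
position: [0.5527, -0.2938, 0.0494]
ee_rot: [0.0, 0.596, 0.803, -0.0]
contact_force: [-0.7, -3.2, -2.5]
width: 0.0168
gripper_force: 68.9
```

```bash
python3 st.py
```

```text
20.0 w 0.016833938092494626 tool-y ang 16.89 tilt [-0.001 -0.    -1.   ] grip in corner frame mm [ 0.9 -0.1] z 0.0494 F tray xy [-1.59 -2.91] -2.49 M [-0.971  0.261 -0.278]
```

{"method": "send_rows", "body": {
  "steps": [-1,0,0,0,0,-1,0,0,0,0,-1,0,0,0,0,-1,0,0,0,0]
}}

```text
clock: 20.4
position: [0.5527, -0.2937, 0.0493]
ee_rot: [0.0, 0.596, 0.803, -0.0]
contact_force: [-1.3, -5.2, -1.8]
width: 0.0168
gripper_force: 68.9
```

```bash
python3 st.py
```

```text
20.4 w 0.016773598250505808 tool-y ang 16.89 tilt [-0.001 -0.    -1.   ] grip in corner frame mm [ 0.9 -0.1] z 0.0493 F tray xy [-2.74 -4.63] -1.77 M [-1.046  0.291 -0.271]
```

{"method": "send_rows", "body": {
  "steps": [-1,-0.03,0,0,0,-1,0,0,0,0,-1,0,0,0,0,-1,0,0,0,0,-1,0,0,0,0,-1,0,0,0,0]
}}

```text
clock: 21.0
position: [0.5527, -0.2938, 0.0493]
ee_rot: [-0.0, 0.596, 0.803, -0.0]
contact_force: [-0.9, -4.6, -1.0]
width: 0.0171
gripper_force: 68.9
```

```bash
python3 st.py
```

```text
21.0 w 0.017134399129995436 tool-y ang 16.9 tilt [-0. -0. -1.] grip in corner frame mm [ 0.9 -0.1] z 0.0493 F tray xy [-2.22 -4.1 ] -1.01 M [-0.967  0.404 -0.149]
```

{"method": "send_rows", "body": {
  "steps": [-1,0,0,0,0,-1,0,0,0,0,-1,0,0,0,0,-1,0,0,0,0,-1,0,0,0,0,-1,0,0,0,0,-1,0,0,0,0]
}}

```text
clock: 21.7
position: [0.5527, -0.2938, 0.0494]
ee_rot: [0.0, 0.596, 0.803, -0.0]
contact_force: [-1.4, -4.1, -2.1]
width: 0.0174
gripper_force: 68.9
```

```bash
python3 st.py
```

```text
21.7 w 0.01742177696403548 tool-y ang 16.9 tilt [-0. -0. -1.] grip in corner frame mm [ 0.9 -0.1] z 0.0494 F tray xy [-2.53 -3.53] -2.14 M [-0.918  0.394 -0.26 ]
```

{"method": "send_rows", "body": {
  "steps": [-1,0,0.06,0,0,-1,0,0,0,0,-1,0,0,0,0,-1,0,0,0,0,-1,0,0,0,0]
}}

```text
clock: 22.2
position: [0.5528, -0.2938, 0.0493]
ee_rot: [-0.0, 0.595, 0.803, -0.001]
contact_force: [-3.7, -5.2, -1.0]
width: 0.0169
gripper_force: 69.1
```

```bash
python3 st.py;  python3 - <<'E'
from h import *
p,r=tool();d=get_image("wrist");cv2.imwrite("pics/w4.png",d["color"][:,:,::-1])
E
```

```text
22.2 w 0.016882379893646864 tool-y ang 16.91 tilt [-0.    -0.001 -1.   ] grip in corner frame mm [ 1.  -0.1] z 0.0493 F tray xy [-5.02 -3.96] -0.99 M [-1.012  0.557 -0.214]
```

View pics/w4.png

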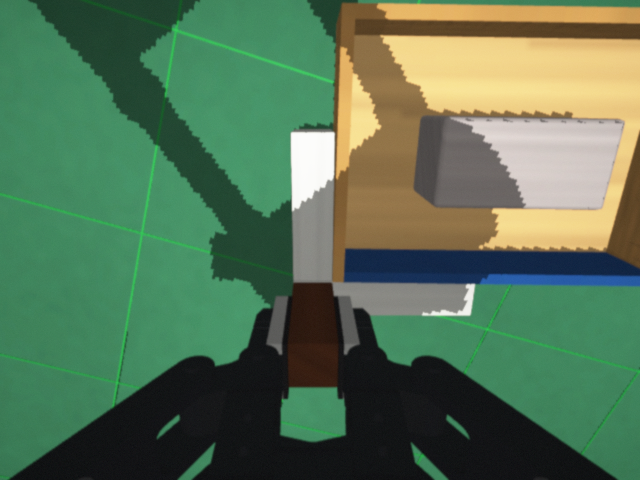

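{"method": "send_rows", "body": {
  "steps": [-1,0,-0.02,0,0,-1,0,0,0,0,-1,0,0,0,0,-1,0,0,0,0,-1,0,0,0,0,-1,0,0,0,0,-1,0,0,0,0,-1,0,0,0,0,-1,0,0,0,0,-1,0,0,0,0]
}}

```text
clock: 23.25
position: [0.5528, -0.2938, 0.0494]
ee_rot: [-0.0, 0.595, 0.803, -0.0]
contact_force: [-2.3, -4.3, -0.9]
width: 0.0174
gripper_force: 69.1
```

```bash
python3 st.py
```

```text
23.25 w 0.017367904616594175 tool-y ang 16.91 tilt [-0.    -0.001 -1.   ] grip in corner frame mm [ 1.  -0.2] z 0.0494 F tray xy [-3.44 -3.49] -0.89 M [-0.985  0.54  -0.189]
```

{"method": "send_rows", "body": {
  "steps": [-1,-0.1,-0.1,0,0,-1,-0.3,-0.3,0,0,-1,-0.8,-0.6,0,0,-1,-1,-0.8,0,0,-1,-1,0,0,0,-1,0,0,-2,0,-1,0,0,-4,0,-1,0,0,-4,0,-1,0,0,-2.2,0,-1,0,0,0,0]
}}

```text
clock: 24.25
position: [0.5476, -0.3317, 0.1756]
ee_rot: [0.005, 0.596, 0.803, 0.0]
contact_force: [1.1, 0.6, -1.8]
width: 0.0168
gripper_force: 69.1
```

```bash
python3 st.py; python3 -c "
from h import *
print(shift([.5813,.2455,.17]))"
```

```text
24.25 w 0.016770635261619624 tool-y ang 16.85 tilt [-0.007  0.006 -1.   ] grip in corner frame mm [-15.  -34.9] z 0.1756 F tray xy [1.25 0.2 ] -1.77 M [-0.072  0.005  0.024]
[54.27 19.95  0.28]
```

{"method": "send_rows", "body": {
  "steps": [-1,2,0.7,0,0,-1,4,1.5,0,0,-1,4,1.5,0,0,-1,4,1.5,0,0,-1,4,1.5,0,0,-1,4,1.5,0,0,-1,4,1.5,0,0,-1,4,1.5,0,0,-1,4,1.5,0,0,-1,4,1.5,0,0,-1,4,1.5,0,0,-1,4,1.5,0,0]
}}

```text
clock: 25.45
position: [0.5743, 0.1628, 0.1688]
ee_rot: [-0.002, 0.596, 0.803, -0.001]
contact_force: [0.7, 0.0, -2.0]
width: 0.0172
gripper_force: 69.0
```

{"method": "send_rows", "body": {
  "steps": [-1,4,1.5,0,0,-1,3,1,0,0,-1,1.3,0.3,0,0,-1,0,0,0,8.5,-1,0,0,0,8.5,-1,0,0,0,8.5,-1,0,0,0,8.5,-1,0,0,0,8.5,-1,0,0,0,8.5,-1,0,0,0,8.5,-1,0,0,0,8.5,-1,0,0,0,8.5]
}}

```text
clock: 26.65
position: [0.5775, 0.2474, 0.1693]
ee_rot: [0.0, 0.966, 0.259, -0.002]
contact_force: [-0.7, -0.1, -2.8]
width: 0.0174
gripper_force: 69.0
```

{"method": "send_rows", "body": {
  "steps": [-1,0,0,0,8.5,-1,0,0,0,8.5,-1,0,0,0,8.5,-1,0,0,0,4,-1,0,0,0,0,-1,0,0,0,0]
}}

```text
clock: 27.25
position: [0.5781, 0.2477, 0.1701]
ee_rot: [0.0, 1.0, 0.008, -0.001]
contact_force: [0.2, -0.5, -2.2]
width: 0.0169
gripper_force: 69.0
```

```bash
python3 st.py; python3 -c "
from h import *
print(shift([.5813,.2455,.053]))"
```

```text
27.25 w 0.016858026181899997 tool-y ang -89.05 tilt [-0.002  0.001 -1.   ] grip in corner frame mm [182.6 510.6] z 0.1701 F tray xy [ 0.05 -0.49] -2.21 M [0.08  0.116 0.049]
[ 0.34  0.22 11.71]
```

{"method": "send_rows", "body": {
  "steps": [-1,0.3,0.2,2,0,-1,0,0,4,0,-1,0,0,3.5,0,-1,0,0,1.5,0,-1,0,0,0.5,0,-1,0,0,0,0]
}}

```text
clock: 27.85
position: [0.5816, 0.2461, 0.0555]
ee_rot: [0.0, 1.0, 0.008, -0.001]
contact_force: [-0.2, 0.5, -1.9]
width: 0.0172
gripper_force: 68.9
```

{"method": "send_rows", "body": {
  "steps": [-1,0,0,0.2,0,-1,0,0,0,0,-1,0,0,0,0]
}}

```text
clock: 28.15
position: [0.5827, 0.2466, 0.0555]
ee_rot: [-0.0, 1.0, 0.008, 0.001]
contact_force: [-0.3, 0.8, -2.0]
width: 0.0171
gripper_force: 68.9
```

{"method": "send_rows", "body": {
  "steps": [-1,0,0,0.1,0,-1,0,0,0,0,-1,0,0,0,0]
}}

```text
clock: 28.45
position: [0.582, 0.2464, 0.0535]
ee_rot: [-0.0, 1.0, 0.008, 0.0]
contact_force: [-0.5, 0.6, -2.4]
width: 0.0166
gripper_force: 68.9
```

{"method": "send_rows", "body": {
  "steps": [-1,0,0,0.1,0,-1,0,0,0,0,-1,0,0,0,0]
}}

```text
clock: 28.75
position: [0.582, 0.2463, 0.0522]
ee_rot: [-0.0, 1.0, 0.008, -0.0]
contact_force: [-0.3, -0.3, -1.8]
width: 0.017
gripper_force: 68.9
```

{"method": "send_rows", "body": {
  "steps": [-1,0,0,0.1,0,-1,0,0,0,0,-1,0,0,0,0]
}}

```text
clock: 29.05
position: [0.582, 0.2464, 0.052]
ee_rot: [-0.0, 1.0, 0.008, 0.0]
contact_force: [-2.3, 0.6, 5.5]
width: 0.0171
gripper_force: 69.9
```

{"method": "send_rows", "body": {
  "steps": [-1,0,0,-0.1,0,0.3,0,0,0,0,0.3,0,0,0,0,0.3,0,0,0,0,0.3,0,0,0,0,0.3,0,0,0,0,0.3,0,0,0,0]
}}

```text
clock: 29.75
position: [0.582, 0.2464, 0.0523]
ee_rot: [-0.0, 1.0, 0.008, 0.0]
contact_force: [0.2, -0.5, 0.3]
width: 0.0558
gripper_force: 0.0
```

{"method": "send_rows", "body": {
  "steps": [0.3,0,0,-1,0,0.3,0,0,-3,0,0.3,0,0,-4,0,0.3,0,0,-4,0,0.3,-4,0,-3,0,0.3,-4,0,0,0,0.3,-4,0,0,0,0.3,-4,0,0,0,0.3,0,0,0,0,0.3,0,0,0,0]
}}

```text
clock: 30.75
position: [0.4219, 0.2441, 0.2035]
ee_rot: [-0.0, 1.0, 0.008, 0.001]
contact_force: [-0.2, -0.6, -0.3]
width: 0.0556
gripper_force: 0.0
```

```bash
python3 st.py; python3 - <<'E'
from h import *
d=get_image("top");c=d["color"][140:260,180:430,::-1];cv2.imwrite("pics/t3.png",cv2.resize(c,None,fx=3.2,fy=3.2,interpolation=cv2.INTER_CUBIC))
E
```

```text
30.75 w 0.055642819993238286 tool-y ang -89.06 tilt [ 0.003 -0.001 -1.   ] grip in corner frame mm [ 32.1 552.5] z 0.2035 F tray xy [-0.34 -0.57] -0.26 M [ 0.001 -0.073 -0.005]
```

View pics/t3.png

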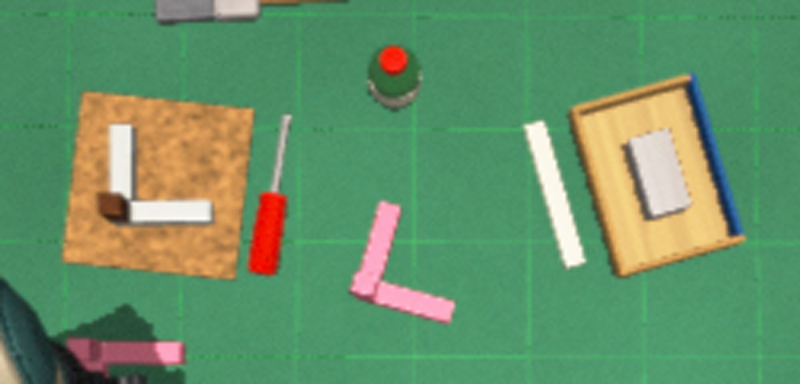

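The top view shows the square flat and centred on the pad (outline about (108–212, 125–222) in the crop). The blue board is closed along (692,78)–(741,236), and the weight is mid-tray at (658,173).

```bash
python3 -c "
from rig import *
print(sign_off())"
```

```text
the job is handed in; nothing more can be done
None
```

I handed the job in at about 31 s. The weight lies in the middle of the tray, and the square was pressed flush on both boards for over a second at roughly 3–4 N each. The square is now back near the centre of its cork pad, the corner is closed, and no bystanders look disturbed; sign-off gave no verdict.

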